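Start the board tester with its two-key chord

ROBOT

A 7-joint arm with a two-finger parallel gripper is mounted at the origin on the work surface. World frame = base frame: x ahead of the robot, y to its left, z up, the work surface at z = 0. Lengths are in m, angles in degrees, forces in N, time in s.
With the tool pointing down it reaches from about 0.425 to 0.875 m from the base axis. Payload 4.7 kg.
Tool frame: the origin (TCP) lies at the very end of the fingers, on their centre line; the grasp point (between the pads) lies 19 mm behind it; z points along the fingers, y is the line along which they close (so a half turn about z gives the same grasp; the last joint's range is limited). The gripper opens to 87 mm and grips with 3 to 60 N. Pads are 19 mm wide; open, the fingers measure 117 mm over their backs; the gripper's body (75 mm by 190 mm) begins 51 mm behind the grasp point.
Start: joints at [0.808, 18.392, -4.016, 83.108, 1.295, 78.541, -3.26], TCP at [0.65, -0, 0.223] pointing down, gripper open.
Joint ranges: [-163.93, 163.93], [-17.29, 119.83], [-79.2, 71.16], [3.27, 140.29], [-89.18, 269.18], [5.43, 117.66], [-154.24, 154.24]. Speed limits (degrees/s): [147.25, 147.25, 180, 180, 180, 180, 180].

INTERFACE

Orientations are given as [roll, pitch, yaw] about the fixed x, y, z axes, in that order (R = Rz(yaw) Ry(pitch) Rx(roll)).
In Python, from cell import telemetry, cams, env gives the robot as it stands.
- The arm moves only by the tool arm_command, never from a script. Its argument "series" is text: rows parted by semicolons, each of 5 numbers parted by spaces: the shift along the tool's x, y, z in mm, then the turn about the tool's z in rad, then the closure in counts, from 0 (fully open) to 255 (shut). A call has 1 to 20 rows; each row shifts and turns the commanded pose from where the row before left it, along the tool's axes as they then stand; what a row does not reach is not made up. A row lasts 1/12 s, in which the tool goes at most 41.7 mm and 7.16 degrees, less where a joint would pass 70% of its speed; a pose out of reach is approached as far as the arm can. A call is refused whole if a number of a shift passes 41.7 or a number of a turn 0.125, either way. A call with a gripper value outside its range is refused whole. The fingers move at their own pace and stop on an object; "squeeze" is the grip in N (left out, the last holds). Time passes only in rows, so rows that do not move let the fingers close. It gives the time, the measured TCP pose, the force, the opening and the grip force at its end, in the units of the state.
- telemetry.get_obs(): the state, without advancing time (a new reading comes with each control period).
- cams.read_camera(name): name is "scene" or "side" or "wrist"; returns the picture (420x560x3 uint8, blue, green, red); there is no depth.
- cams.calibration(name): a dict with "K" (3x3 intrinsics, pixels), "origin" and "rotation" of the camera in the world; the wrist camera has in their place "hand_eye" (4x4, takes a point from camera to tool coordinates, whose origin is the TCP and whose axes are the flange's). Camera axes: x right, y down, z forward; pixel columns grow to the right and rows downward; lengths in m; the calibration is good to about 2 mm. A picture is of the moment at which its call begins: read the wrist's pose just before it. calibration takes no time and is no camera call.
- env.sign_off(): hands the job in; it is judged then, once.
The state is a dict: "time_s": time; "qpos": joint angles; "joint_velocities": joint speeds; "effort": joint torques, N m; "tool_pos": TCP position; "tool_rot": TCP orientation; "force": force on the tool from outside, world axes, zero at the start; "wrist_torque": the same for the moment, N m; "grip_width": finger opening in m; "grasp_force": force on a finger pad.
Only numpy, scipy, OpenCV 4.12 (cv2) and the standard library are available. Lean on these libraries where they do the work, as an engineer would, in place of code of your own. Each camera call takes 0.05 s, during which the arm holds its last target. There are 200 camera calls.

TASK

Push the tester's carriage, which carries the circuit board, fully home under the probe bridge by its front face. Then press the two large round keys of the start box down together, one fingertip on each, hold both fully down for at least two seconds, and let both spring up again. Nothing is to be gripped or lifted: do not touch the board, the small square keys or the other things on the bench, leave the start box standing where it is, and do not press the round keys before the carriage is home.

Things in the scene. Friction and masses are not known exactly. Their poses are not given: they have to be found in the camera images.
- tester: Board tester, fixed to the bench: dark steel base plate 240 x 170 mm, 20 mm thick, with two aluminium side rails and a grey probe bridge (top 111 mm above the bench) across its far half. Origin: centre of the base plate's underside, on the bench. Its x axis is the direction in which the carriage slides home, z up. The bridge covers x from +33 to +113 mm; its underside is 89 mm above the bench.
- carriage (a joint): Travel of the tester's carriage in m along the tester's x: 0 = pulled right out towards the front, 0.070 = fully home, against its stop. It starts between 0 and 0.030, needs about 3 N to slide and stays where it is left. At home its front face is level with the front ends of the 42 mm high side rails, 30 mm in front of the tester's origin.
- carriage_front (a point): Centre of the carriage's plain front face, 40 mm above the bench; moves with the carriage. The carriage is an aluminium block 120 mm long (along the tester's x), 110 mm wide; its front face looks along the tester's -x, is 110 mm wide and reaches from 22 to 58 mm above the bench. The base plate below (top at 20 mm) reaches 20 mm in front of the face with the carriage right out and 90 mm with it home. When home, the bridge begins 63 mm behind the front face.
- board (a point): Green circuit board 95 x 90 mm screwed on top of the carriage, its front edge about 15 mm behind the carriage's front face; parts on it stand up to 11 mm. This point: centre of its underside, 58 mm above the bench. Not to be touched.
- start_box: Grey start box standing loose on rubber feet, 0.95 kg, 120 mm (its x) x 150 mm (its y) x 45 mm high. Origin: centre of its underside, on the bench; z up. On top: two large round black keys at x = -22 mm, y = +28 and -28 mm, and two small square black keys (12 mm, standing 5 mm out of the top) at x = +35 mm, y = +28 and -28 mm.
- cap_left: Large round key at the start box's y = +28 mm: flat cap 26 mm in diameter, standing 12 mm out of the box when up. Origin: centre of its top face, 57 mm above the bench when up; moves with the key. The two round keys are 56 mm apart centre to centre, 30 mm of free space between them.
- cap_right: The other large round key, the same, at the start box's y = -28 mm. Origin: centre of its top face.
- key_left (a joint): How far the left round key is pressed, in m: 0 = up, 0.006 = fully down (its stop). A spring returns it; it takes 1.2 N to start and 4 N fully down.
- key_right (a joint): The same for the right round key.
- menu_left (a joint): How far the left small square key is pressed, in m: 0 = up, 0.003 = fully down (2 N). Not to be pressed.
- menu_right (a joint): The same for the right small square key.
- screw_jar: Small clear screw jar with a steel cap, 36 mm in diameter, 45 mm high, standing behind the start box (at its +x side). Origin: centre of its underside. Bystander.
- chip_tin: Flat aluminium tin 40 x 55 x 18 mm behind the start box (at its +x side). Origin: centre of its underside. Bystander.
- screwdriver: Grey screwdriver 170 mm long lying roughly along world x between tester and start box. Bystander.
- phone: Black phone 75 x 150 x 9 mm lying on the left of the bench. Origin: centre of its underside. Bystander.
- speaker: Small grey loudspeaker 100 x 90 x 150 mm high on the right of the bench, farther away. Origin: centre of its underside. Bystander.
- multimeter: Black multimeter 150 x 75 x 32 mm lying on the right of the bench. Origin: centre of its underside. Bystander.
- tape_roll: Yellow roll of tape 70 mm in diameter, 18 mm high, on the left of the bench, farther away. Origin: centre of its underside. Bystander.
There are look-alikes about, which are no part of the job. Leave any pink or yellow look-alike of the start_box alone.

How it is judged:
By the outcome, as a careful person would: the job done as asked, in the order asked, and still so for the second after the job is handed in, with the robot touching nothing.
It also fails if it takes over 53 s, if anything falls off the work surface, if the arm or the gripper's body presses on something with over 40 N, if the wrist force passes 120 N, or if a joint passes its speed limit or range.

## Working session

There is one attempt and no reset: what is moved stays moved. The work goes in short steps, Python scripts to look and compute and a tool call to move; the robot and the scene stay as the last step left them, time stands still between calls to the robot, and variables do not carry over. Pictures are saved under pics/ and viewed, at most 10 in all, crops included, and the job is handed in when it is done.

Besides the shell and the picture viewer there is one more tool, called as name(argument=value, ...), one argument or row to a line, values as JSON. arm_command: Moves the arm, as the interface text tells. Its arguments: {"type":"object","properties":{"series":{"type":"string"},"squeeze":{"type":"number"}},"required":["series"]}

```bash
mkdir -p pics; ls
cat > h.py <<'E'
import numpy as np, cv2
from cell import telemetry, cams, env
from scipy.spatial.transform import Rotation as R
def cam(n):
    c=cams.calibration(n); K=np.array(c["K"])
    if "hand_eye" in c:
        o=telemetry.get_obs(); T=np.eye(4); T[:3,:3]=R.from_euler('xyz',o["tool_rot"],degrees=True).as_matrix(); T[:3,3]=o["tool_pos"]
        T=T@np.array(c["hand_eye"]); return K,T[:3,3],T[:3,:3]
    return K,np.array(c["origin"]),np.array(c["rotation"])
def ray(C,uv,z):
    K,o,Rm=C; d=Rm@np.linalg.inv(K)@np.array([uv[0],uv[1],1.]); return o+d*(z-o[2])/d[2]
def proj(C,p):
    K,o,Rm=C; q=K@(Rm.T@(np.array(p)-o)); return q[:2]/q[2]
E
python3 - <<'E'
from h import *
for n in ("scene","side"):
    cv2.imwrite(f"pics/{n}0.png",cams.read_camera(n)); K,o,r=cam(n); print(n,K.round(1).tolist(),o.round(3),r.round(3).tolist())
C=cam("wrist");cv2.imwrite("pics/wrist0.png",cams.read_camera("wrist"));print(C, cams.calibration("wrist"))
print(telemetry.get_obs())
E
```

```text
pics
scene [[457.2, 0.0, 278.4], [0.0, 457.2, 206.2], [0.0, 0.0, 1.0]] [1.251 0.296 0.93 ] [-137.107, 0.722, 112.515]
side [[417.0, 0.0, 284.0], [0.0, 417.0, 213.5], [0.0, 0.0, 1.0]] [ 1.163 -0.968  0.835] [-124.405, 1.046, 31.124]
(array([[344.57033597,   0.        , 279.21285698],
       [  0.        , 344.57033597, 205.28507557],
       [  0.        ,   0.        ,   1.        ]]), array([0.65052833, 0.08366599, 0.38336583]), array([[ 9.99998545e-01,  1.22422160e-03, -1.18802312e-03],
       [ 8.07482806e-04, -9.53147629e-01, -3.02504455e-01],
       [-1.50269391e-03,  3.02503056e-01, -9.53147231e-01]])) {'K': array([[344.57033597,   0.        , 279.21285698],
       [  0.        , 344.57033597, 205.28507557],
       [  0.        ,   0.        ,   1.        ]]), 'hand_eye': array([[ 7.94411216e-04, -9.53184914e-01, -3.02386986e-01,
         8.37109317e-02],
       [ 9.99999653e-01,  6.81972529e-04,  4.77418081e-04,
         7.41590270e-04],
       [-2.48848095e-04, -3.02387260e-01,  9.53185125e-01,
        -1.61823887e-01],
       [ 0.00000000e+00,  0.00000000e+00,  0.00000000e+00,
         1.00000000e+00]])}
{'time_s': 0.15, 'qpos': array([ 0.80948097, 18.43183295, -4.013846  , 83.15774479,  1.29571061,
       78.54146242, -3.26054709]), 'joint_velocities': array([ 0.06962993, -0.13593714, -0.06751066, -0.24853724,  0.01847379,
       -0.11128715,  0.03278314]), 'effort': array([ 2.16972071e-04, -4.91794288e+01, -4.04079035e-01, -3.12878716e+01,
       -6.39387709e-02,  4.04033612e-02,  9.90178205e-05]), 'tool_pos': array([ 6.49586400e-01, -8.85126122e-05,  2.21693518e-01]), 'tool_rot': array([-1.79914208e+02,  6.23470478e-03,  8.99978881e+01]), 'force': array([ 0.0953436 , -0.70725478,  0.25006041]), 'wrist_torque': array([-0.0652556 ,  0.0301787 , -0.00873247]), 'grasp_force': 0.0, 'grip_width': 0.08700364158806426}
```

View pics/scene0.png

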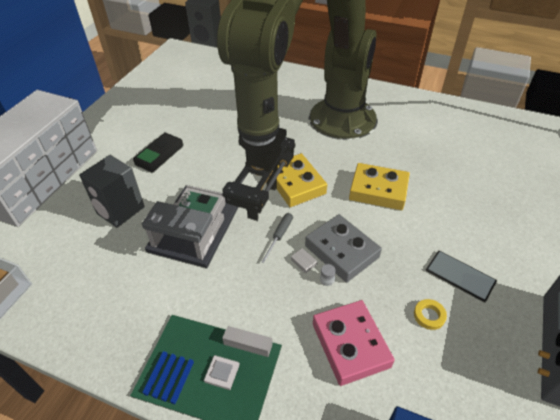

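View pics/side0.png

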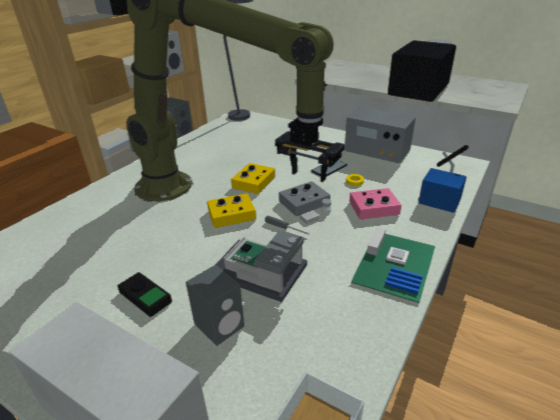

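The scene image shows the grey start box at about (343,245). The look-alikes are yellow at (300,180) and (380,185), and pink at (352,340). I choose the grey one. The tester is at about (190,225), with its carriage front facing the robot at about (210,195).

Run:
```python
s=open('h.py').read()
s=s.replace('return K,np.array(c["origin"]),np.array(c["rotation"])','return K,np.array(c["origin"]),R.from_euler("xyz",c["rotation"],degrees=True).as_matrix()')
open('h.py','w').write(s)
from h import *
C=cam("scene"); print(proj(C,[0,0,0]),proj(C,[.65,0,.22]))
a=cv2.imread("pics/scene0.png")
c1=cv2.resize(a[170:290,130:290],None,fx=5,fy=5,interpolation=cv2.INTER_CUBIC)
c2=cv2.resize(a[205:295,280:390],None,fx=5,fy=5,interpolation=cv2.INTER_CUBIC)
cv2.imwrite("pics/c1.png",c1);cv2.imwrite("pics/c2.png",c2)
g=cv2.cvtColor(a,cv2.COLOR_BGR2GRAY)[205:295,280:390]
n,l,st,ce=cv2.connectedComponentsWithStats((g<50).astype(np.uint8))
for i in range(1,n):
    if st[i,4]>8: print(st[i],ce[i]+[280,205])
```

```text
[342.76078857 117.91693655] [262.2993917  203.51492084]
[57 20  9  8 56] [341.14285714 228.41071429]
[74 33  8  8 55] [357.43636364 241.8       ]
[43 35  4  3  9] [324.33333333 241.11111111]
[59 49  4  3 11] [340.63636364 255.09090909]
```

View pics/c1.png

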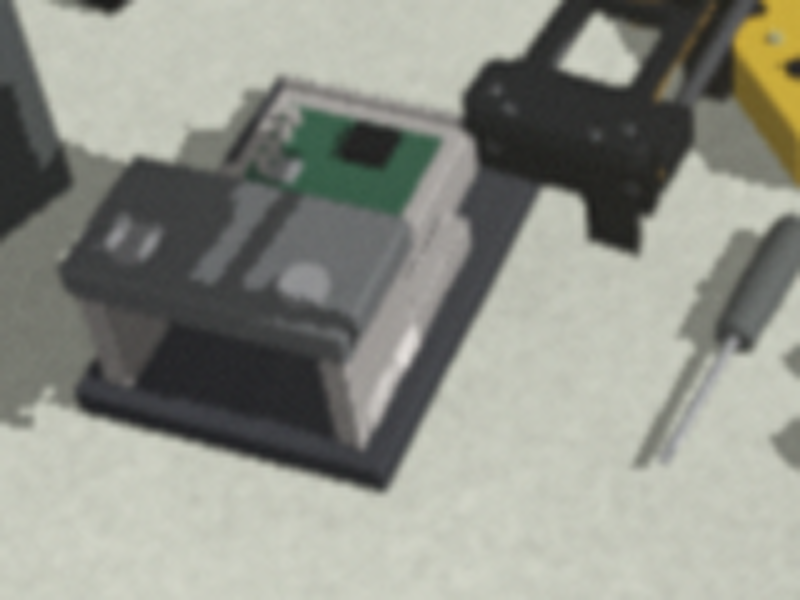

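View pics/c2.png

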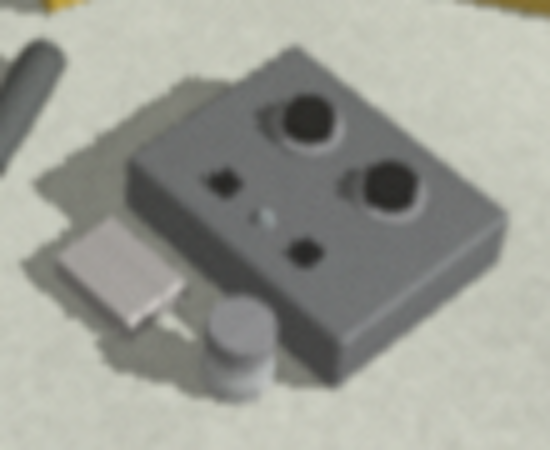

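View pics/wrist0.png

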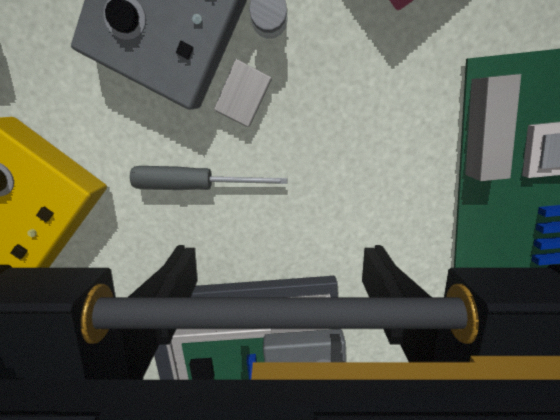

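Run:
```python
from h import *
C=cam("scene"); W=cam("wrist")
f=lambda u,v:(130+u/5-.4,170+v/5-.4)
for n,uv,z in [("capA",(341.1,228.4),.057),("capB",(357.4,241.8),.057),("mA",(324.3,241.1),.05),("mB",(340.6,255.1),.05),
 ("bridge FL",f(140,158),.111),("bridge FR",f(411,225),.111),("bridge BR",f(343,345),.111),("bridge BL",f(65,270),.111),
 ("base BR",f(385,470),.02),("base BL",f(80,385),.02),("base BR0",f(385,490),.0),("carr FL",f(280,80),.058),("carr FR",f(478,130),.058),("rail FR",f(470,225),.042),
 ("board FR",f(440,140),.06),("board FL",f(303,105),.06)]:
    print(n,ray(C,uv,z).round(4))
print("wrist cap",ray(W,(123,17),.057), "menu",ray(W,(185,50),.05),"base+y edges",ray(W,(197,288),.02),ray(W,(335,277),.02))
```

```text
capA [0.5169 0.1488 0.057 ]
capB [0.5429 0.198  0.057 ]
mA [0.5653 0.1216 0.05  ]
mB [0.5912 0.1712 0.05  ]
bridge FL [ 0.6474 -0.2901  0.111 ]
bridge FR [ 0.6367 -0.1437  0.111 ]
bridge BR [ 0.7141 -0.1376  0.111 ]
bridge BL [ 0.7235 -0.2829  0.111 ]
base BR [ 0.7155 -0.128   0.02  ]
base BL [ 0.727  -0.2964  0.02  ]
base BR0 [ 0.7145 -0.1315  0.    ]
carr FL [ 0.5295 -0.2891  0.058 ]
carr FR [ 0.5233 -0.1712  0.058 ]
rail FR [ 0.5735 -0.152   0.042 ]
board FR [ 0.5391 -0.1855  0.06  ]
board FL [ 0.5433 -0.2664  0.06  ]
wrist cap [0.51770223 0.14731326 0.057     ] menu [0.5664021  0.12248398 0.05      ] base+y edges [ 0.55175457 -0.13584079  0.02      ] [ 0.71637195 -0.12079094  0.02      ]
```

Start box: the two caps measure 55.7 mm apart (56 expected), with centre (0.530, 0.173) and cap line at about 62.2°. Tester: x axis at about +4°, origin about (0.605, -0.219), carriage front about (0.526, -0.230), so travel is about 21 mm. Both are consistent with the given sizes. First I turn to yaw 184° and part-close the fingers.

arm_command(
  series="0 0 0 -0.125 135;0 0 0 -0.125 135;0 0 0 -0.125 135;0 0 0 -0.125 135;0 0 0 -0.125 135;0 0 0 -0.125 135;0 0 0 -0.125 135;0 0 0 -0.125 135;0 0 0 -0.125 135;0 0 0 -0.125 135;0 0 0 -0.125 135;0 0 0 -0.125 135;0 0 0 -0.125 135;0 0 0 -0.016 135;0 0 0 0 135;0 0 0 0 135",
)

```text
time_s: 1.48
tool_pos: [0.6499, -0.0001, 0.2223]
tool_rot: [180.0, -0.0, -176.2]
force: [0.1, 0.3, -0.2]
grip_width: 0.041
grasp_force: 0.0
```

arm_command(
  series="21.8 -27 0 0 135;21.8 -27 0 0 135;21.8 -27 0 0 135;21.8 -27 0 0 135;21.8 -27 0 0 135;21.8 -27 0 0 135;21.8 -27 0 0 135;21.8 -27 0 0 135;0 0 0 0 135;0 0 0 0 135;0 0 0 0 135;0 0 0 0 135",
)

```text
time_s: 2.48
tool_pos: [0.4921, -0.2262, 0.2226]
tool_rot: [180.0, 0.0, -175.9]
force: [-0.7, 0.9, -0.5]
grip_width: 0.0409
grasp_force: 0.0
```

Run:
```python
from h import *
C=cam("wrist");print(C[1],telemetry.get_obs()["tool_pos"],telemetry.get_obs()["qpos"].round(1));cv2.imwrite("pics/w1.png",cams.read_camera("wrist"))
for p in [(.575,-.221,.04),(.526,-.225,.04),(.605,-.219,.02)]: print(p,proj(C,p))
```

```text
[ 0.40911423 -0.23241623  0.38440107] [ 0.49206448 -0.22621023  0.2226248 ] [ 29.1   5.5  -7.7  98.5   0.7  76.  115.4]
(0.575, -0.221, 0.04) [278.22328477 254.15854741]
(0.526, -0.225, 0.04) [277.76377456 211.79660689]
(0.605, -0.219, 0.02) [278.11901156 269.88115982]
```

View pics/w1.png

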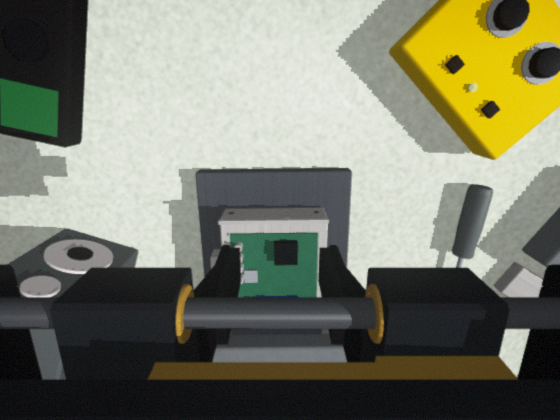

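The wrist image shows the plate's front corners at (197,170) and (351,170). The carriage face lies between columns 220 and 328, rows about 208 to 220. The plate edge is level in the image, so the yaw is right.

Run:
```python
from h import *
C=cam("wrist")
for uv,z in [((197,170),.02),((351,170),.02),((219,209),.022),((327,209),.022),((219,219),.058),((328,219),.058)]: print(uv,ray(C,uv,z).round(4))
a=cv2.imread("pics/w1.png")[:,:,1]; print(a[160:245:1,262].tolist())
```

```text
(197, 170) [ 0.4918 -0.3144  0.02  ]
(351, 170) [ 0.4797 -0.1494  0.02  ]
(219, 209) [ 0.5335 -0.2897  0.022 ]
(327, 209) [ 0.5249 -0.1704  0.022 ]
(219, 219) [ 0.5318 -0.2838  0.058 ]
(328, 219) [ 0.5238 -0.1743  0.058 ]
[226, 225, 223, 225, 224, 222, 209, 159, 130, 68, 54, 57, 73, 81, 84, 85, 82, 82, 83, 84, 78, 81, 83, 79, 83, 81, 80, 83, 80, 82, 80, 81, 80, 80, 81, 79, 77, 79, 80, 79, 76, 73, 78, 79, 71, 53, 54, 58, 77, 93, 96, 97, 95, 95, 97, 101, 100, 97, 103, 107, 137, 184, 189, 187, 189, 184, 183, 186, 185, 185, 185, 181, 152, 99, 111, 109, 110, 111, 110, 108, 111, 112, 110, 113, 113]
```

arm_command(
  series="0 -4 35 0 135;0 0 35 0 135;0 0 35 0 135;0 0 35 0 135;0 0 30 0 135;0 0 17 0 135;0 0 0 0 135;0 0 0 0 135;-8 0 0 0 135;-8 0 0 0 135;-4 0 0 0 135;-4 0 0 0 135;-4 0 0 0 135;-4 0 0 0 135;-4 0 0 0 135;-4 0 0 0 135;-4 0 0 0 135;0 0 0 0 135;0 0 0 0 135",
)

```text
time_s: 4.12
tool_pos: [0.5364, -0.2285, 0.0355]
tool_rot: [-180.0, 0.1, -176.0]
force: [-0.5, -0.3, 0.0]
grip_width: 0.0411
grasp_force: 0.0
```

arm_command(
  series="-4 0 0 0 135;-4 0 0 0 135;-4 0 0 0 135;-4 0 0 0 135;-4 0 0 0 135;-2 0 0 0 135;-2 0 0 0 135",
)

```text
time_s: 4.7
tool_pos: [0.5597, -0.2266, 0.0355]
tool_rot: [180.0, 0.0, -176.0]
force: [-3.1, 0.6, 0.9]
grip_width: 0.0411
grasp_force: 1.4
```

arm_command(
  series="-1.5 0 0 0 135;-1.5 0 0 0 135;-1 0 0 0 135;-1 0 0 0 135;-1 0 0 0 135",
)

```text
time_s: 5.12
tool_pos: [0.565, -0.2262, 0.0354]
tool_rot: [180.0, -0.1, -176.0]
force: [-4.9, 1.8, 2.5]
grip_width: 0.0407
grasp_force: 2.7
```

arm_command(
  series="-1 0 0 0 135;-1 0 0 0 135;-1 0 0 0 135;-1 0 0 0 135",
)

```text
time_s: 5.45
tool_pos: [0.565, -0.2262, 0.0354]
tool_rot: [179.9, -0.5, -176.0]
force: [-14.6, 2.2, 10.8]
grip_width: 0.0409
grasp_force: 7.5
```

The carriage is at its stop: the tool did not advance while the force rose. I back off and go up.

arm_command(
  series="5 0 0 0 135;8 0 0 0 135;12 0 0 0 135;12 0 0 0 135;0 0 -20 0 135;0 0 -35 0 135;0 0 -35 0 135;0 0 -35 0 135;0 0 -35 0 135;0 0 -25 0 135;0 0 0 0 135;0 0 0 0 135",
)

```text
time_s: 6.45
tool_pos: [0.534, -0.2297, 0.2231]
tool_rot: [-179.8, 0.3, -176.0]
force: [-0.2, -0.4, -0.5]
grip_width: 0.0411
grasp_force: 0.0
```

Run:
```python
from h import *
C=cam("wrist");o=telemetry.get_obs();print(o["tool_pos"],o["tool_rot"])
a=cams.read_camera("wrist");cv2.imwrite("pics/w2.png",a)
u=int(proj(C,(.572,-.226,.05))[0])-15;print(u,a[150:290,u,1].tolist())
for z in(.022,.058):print(proj(C,(.6055-.03*.9973,-.2232-.03*.073,z)))
```

```text
[ 0.53403788 -0.22973189  0.22313534] [-179.8230661     0.34729903 -176.00102617]
265 [84, 85, 86, 82, 85, 84, 81, 83, 88, 84, 83, 81, 84, 83, 83, 80, 81, 84, 84, 81, 79, 81, 84, 81, 82, 82, 83, 81, 84, 82, 81, 80, 81, 82, 80, 81, 78, 83, 80, 82, 85, 80, 80, 81, 83, 84, 85, 83, 82, 83, 83, 85, 83, 85, 81, 81, 83, 82, 85, 81, 80, 69, 60, 67, 87, 98, 97, 101, 102, 96, 98, 101, 100, 101, 105, 113, 139, 176, 194, 198, 198, 201, 201, 199, 199, 199, 201, 194, 177, 134, 110, 114, 116, 116, 113, 116, 117, 117, 117, 116, 117, 116, 116, 116, 117, 116, 115, 118, 118, 118, 118, 117, 117, 119, 117, 116, 116, 115, 114, 114, 115, 116, 116, 114, 115, 117, 134, 140, 132, 106, 98, 94, 94, 94, 91, 95, 93, 83, 76, 72]
[280.84936946 212.08214778]
[280.92914499 223.72875342]
```

View pics/w2.png

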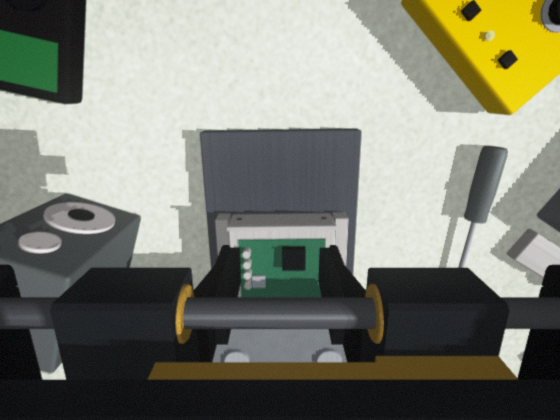

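The wrist image shows the carriage's front face (row 213) level with the rail ends at (220,213) and (345,213), so it is home. Now to above the round keys.

arm_command(
  series="-2 33.5 0 0 135;-2 33.5 0 0 135;-2 33.5 0 0 135;-2 33.5 0 0 135;-2 33.5 0 0 135;-2 33.5 0 0 135;-2 33.5 0 0 135;-2 33.5 0 0 135;-2 33.5 0 0 135;-2 33.5 0 0 135;-2 33.5 0 0 135;-2 33.5 0 0 135;0 0 0 0.125 135;0 0 0 0.125 135;0 0 0 0.125 135;0 0 0 0.125 135;0 0 0 0.055 135;0 0 0 0 135;0 0 0 0 135;0 0 0 0 135",
)

```text
time_s: 8.17
tool_pos: [0.5278, 0.1737, 0.2196]
tool_rot: [-180.0, -0.1, 152.3]
force: [-0.5, -0.4, -0.2]
grip_width: 0.0407
grasp_force: 0.0
```

Run:
```python
from h import *
C=cam("wrist");o=telemetry.get_obs();print(o["tool_pos"],o["tool_rot"])
a=cams.read_camera("wrist");cv2.imwrite("pics/w3.png",a)
for p in [(.5169,.1488,.057),(.5429,.198,.057)]: print(proj(C,p))
g=cv2.cvtColor(a,cv2.COLOR_BGR2GRAY)
n,l,st,ce=cv2.connectedComponentsWithStats((g<50).astype(np.uint8))
for i in range(1,n):
    if 40<st[i,4]<5000: print(st[i],ce[i],ray(C,ce[i],.057))
```

```text
[0.52776311 0.17365971 0.2196114 ] [-1.79953551e+02 -5.11569488e-02  1.52311641e+02]
[250.90597763 187.64945976]
[308.13953912 187.8535137 ]
[439   0 121  84 833] [464.63505402  49.44657863] [0.49480078 0.37230856 0.057     ]
[ 19 101  33  28 728] [ 35.30357143 114.57967033] [0.36554936 0.00806985 0.057     ]
[ 31 167  14  12 146] [ 37.5890411  172.45205479] [ 0.40883533 -0.02510112  0.057     ]
[239 171  25  26 505] [250.72475248 183.33861386] [0.51305065 0.15073871 0.057     ]
[295 171  26  26 503] [307.4473161  183.26441352] [0.53847051 0.19943183 0.057     ]
[247 230  11  11 116] [252.21551724 234.97413793] [0.56090171 0.12586555 0.057     ]
[301 230  11  11 118] [305.95762712 235.04237288] [0.58629537 0.17418739 0.057     ]
[ 188  245   52   55 1635] [221.31253823 277.0617737 ] [0.58774178 0.07362395 0.057     ]
```

View pics/w3.png

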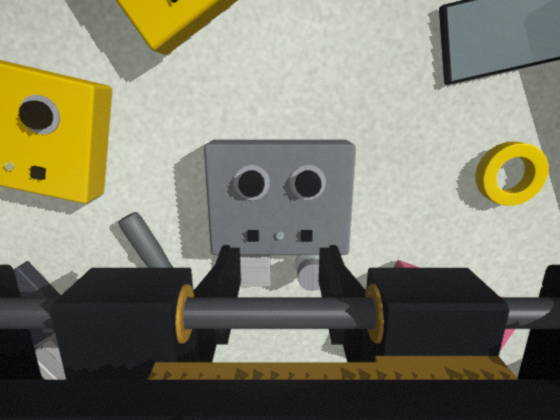

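The wrist image shows the start box centred in view, with its round keys at (251,183) and (307,183) and its small keys at row 235. The wrist and scene estimates average to the TCP's current position, so I go straight down.

arm_command(
  series="0 0 30 0 135;0 0 35 0 135;0 0 35 0 135;0 0 30 0 135;0 0 15 0 135;0 0 9 0 135;0 0 0 0 135;0 0 0 0 135;0 0 0 0 135",
)

```text
time_s: 8.97
tool_pos: [0.5294, 0.1743, 0.0682]
tool_rot: [179.9, 0.1, 152.2]
force: [-0.3, -0.6, -0.6]
grip_width: 0.0413
grasp_force: 0.0
```

Run:
```python
from h import *
print(telemetry.get_obs()["tool_pos"])
a=cams.read_camera("scene");b=cams.read_camera("side")
f=lambda i,C:(lambda p:cv2.resize(i[p[1]-40:p[1]+40,p[0]-40:p[0]+40],(400,400),interpolation=cv2.INTER_CUBIC))(proj(C,(.528,.174,.057)).astype(int))
cv2.imwrite("pics/k.png",np.hstack([f(a,cam("scene")),f(b,cam("side"))]))
```

```text
[0.52938662 0.17432999 0.06815923]
```

View pics/k.png

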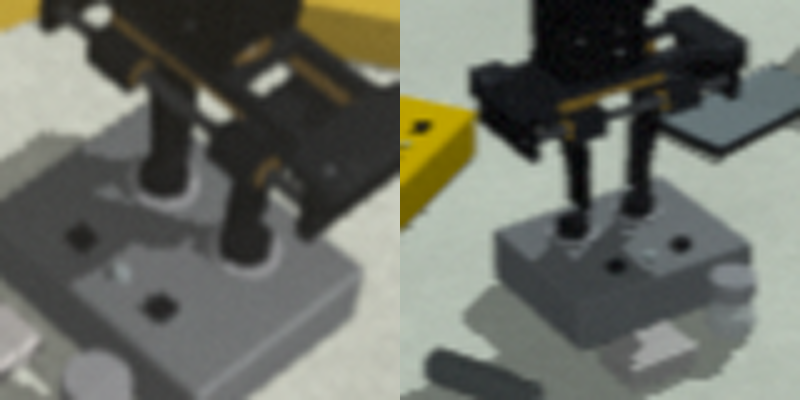

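The close crops show a fingertip over each round key: (165,190) and (245,255) on the left, (572,225) and (640,205) on the right. I press down.

arm_command(
  series="0 0 4 0 135;0 0 3 0 135;0 0 3 0 135;0 0 2 0 135;0 0 2 0 135;0 0 2 0 135;0 0 1 0 135;0 0 0 0 135;0 0 0 0 135",
)

```text
time_s: 9.82
tool_pos: [0.5284, 0.1739, 0.0514]
tool_rot: [-180.0, 0.0, 152.2]
force: [-4.8, -1.8, 11.8]
grip_width: 0.0408
grasp_force: 6.6
```

arm_command(
  series="0 0 1 0 135;0 0 1 0 135;0 0 0 0 135;0 0 0 0 135",
)

```text
time_s: 10.15
tool_pos: [0.5285, 0.1739, 0.0512]
tool_rot: [-180.0, 0.1, 152.2]
force: [-9.0, -3.6, 24.6]
grip_width: 0.0409
grasp_force: 12.4
```

Both keys are at their stops: the tool no longer sinks and the force is well over 8 N. I hold for over 3 s.

arm_command(
  series="0 0 0 0 135;0 0 0 0 135;0 0 0 0 135;0 0 0 0 135;0 0 0 0 135;0 0 0 0 135;0 0 0 0 135;0 0 0 0 135;0 0 0 0 135;0 0 0 0 135;0 0 0 0 135;0 0 0 0 135;0 0 0 0 135;0 0 0 0 135;0 0 0 0 135;0 0 0 0 135;0 0 0 0 135;0 0 0 0 135;0 0 0 0 135;0 0 0 0 135",
)

```text
time_s: 11.82
tool_pos: [0.5285, 0.1739, 0.0512]
tool_rot: [-180.0, 0.1, 152.2]
force: [-8.6, -3.8, 24.9]
grip_width: 0.0408
grasp_force: 12.3
```

arm_command(
  series="0 0 0 0 135;0 0 0 0 135;0 0 0 0 135;0 0 0 0 135;0 0 0 0 135;0 0 0 0 135;0 0 0 0 135;0 0 0 0 135;0 0 0 0 135;0 0 0 0 135;0 0 0 0 135;0 0 0 0 135;0 0 0 0 135;0 0 0 0 135;0 0 0 0 135;0 0 0 0 135;0 0 0 0 135;0 0 0 0 135;0 0 0 0 135;0 0 0 0 135",
)

```text
time_s: 13.48
tool_pos: [0.5285, 0.1739, 0.0512]
tool_rot: [-180.0, 0.1, 152.2]
force: [-9.4, -3.6, 24.8]
grip_width: 0.0409
grasp_force: 12.3
```

arm_command(
  series="0 0 -3 0 135;0 0 -4 0 135;0 0 -5 0 135;0 0 -8 0 135;0 0 -15 0 135;0 0 -30 0 135;0 0 -35 0 135;0 0 -35 0 135;0 0 -30 0 135;0 0 0 0 135;0 0 0 0 135;0 0 0 0 135",
)

```text
time_s: 14.48
tool_pos: [0.5277, 0.1737, 0.2119]
tool_rot: [-180.0, -0.0, 152.2]
force: [-0.0, -1.0, -0.9]
grip_width: 0.0412
grasp_force: 0.0
```

Run:
```python
from h import *
C=cam("wrist");o=telemetry.get_obs();print(o["time_s"],o["tool_pos"],o["force"])
a=cams.read_camera("wrist");cv2.imwrite("pics/w4.png",a)
g=cv2.cvtColor(a,cv2.COLOR_BGR2GRAY)
n,l,st,ce=cv2.connectedComponentsWithStats((g<50).astype(np.uint8))
for i in range(1,n):
    if 40<st[i,4]<5000: print(st[i],ce[i],ray(C,ce[i],.057).round(4))
a=cams.read_camera("scene"); d=cv2.absdiff(a,cv2.imread("pics/scene0.png")).max(2)
print("box region diff",(d[205:295,280:390]>40).sum(),"screwdriver",(d[210:265,255:290]>40).sum())
```

```text
14.4833 [0.52766823 0.17365414 0.21193153] [-0.02497956 -1.04635338 -0.89538634]
[443   0 117  84 834] [466.36450839  49.05995204] [0.4945 0.3699 0.057 ]
[ 13 101  34  29 764] [ 29.59031414 115.30235602] [0.3655 0.0082 0.057 ]
[ 26 168  14  13 153] [ 32.43137255 174.16993464] [ 0.4086 -0.0247  0.057 ]
[238 173  25  26 524] [250.03053435 185.22709924] [0.5129 0.1507 0.057 ]
[296 173  25  25 521] [307.93474088 185.04990403] [0.5382 0.1993 0.057 ]
[247 233  11  11 121] [252. 238.] [0.561  0.1261 0.057 ]
[301 233  12  11 119] [306.17647059 238.01680672] [0.5861 0.1738 0.057 ]
[ 189  245   51   55 1634] [221.37943696 276.92839657] [0.5843 0.0769 0.057 ]
box region diff 0 screwdriver 89
```

The box is unmoved, both keys are up again, and the arm is clear.

```bash
python3 -c "
from cell import env
print(env.sign_off())"
```

```text
the job is handed in; nothing more can be done
None
```

I pushed the carriage home against its stop, then held both round keys fully down together for over 3 s and released them; the start box has not moved, and I handed the job in at about 14.5 s (no verdict was returned).

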